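# Set the glue timer without letting it spin on the bench

## Task

Set the bench timer for the glue: wind its stiff knob clockwise all the way to the stop, then turn it back until its pointer stands at the long thick mark, and let go. The timer is light and stands loose, so press down on it while turning, firmly but never harder than about 25 N, so that it neither spins nor slides and ends standing where and as it stood. Leave the nut box, wheel, tin and spanner alone.

Things in the scene. Friction and masses are not known exactly. Their poses are not given: they have to be found in the camera images.
- timer: Loose free-standing bench timer: grey box 104 x 104 mm, flat top 43 mm above the board, four small feet 51 mm from the knob's axis. Origin: centre of its underside, on the board; x points to the side with the long mark, -x to its front with the black strip, z up. About 0.5 kg (0.35 to 0.7), friction on the board about 0.6 (20 % off). Pressed by more than about 30 N it counts as crushed.
- dial (a joint): Angle of the knob in rad, growing clockwise seen from above, a stop at each end: 0 (anticlockwise) to 1.6 (clockwise). The long mark is at 0.8, short marks every 0.2. Starts between 0.15 and 0.45. Dry friction of about 0.32 N m either way; it stays where it is left. Stops do not give: turned on against one, the timer slips round on the board.
- dial_grip (a point): On the knob's vertical axis, 64 mm above the board, at half height of its grip bar. Black knob: round skirt of 68 mm diameter, flat top 49 mm above the board, with an upright bar 60 long, 14 thick, 30 mm high on it (49 to 79 mm). Both turn together, so fingertips may rest on the skirt beside the bar. From above the bar points along the timer's x turned anticlockwise by 0.8 minus the dial angle.
- dial_pointer (a point): Top of the pointer end of the grip bar, 30 mm from the knob's axis, 79 mm above the board: the end with the white stripe.
- timer_mark (a point): Middle of the long thick white mark on the timer's top, 45 mm from the knob's axis in the timer's +x direction; it is 14 mm long and 4 mm wide, the other marks are 5 mm long and thin.
- timer_front (a point): Middle of the timer's front face (black blank strip), 52 mm from the knob's axis in the timer's -x direction, 24 mm above the board. Neither this point nor the timer's origin may stray more than 12 mm from its start. Unpressed, the timer turns with the knob; a steady downward push of 12 to 22 N on the knob, which is rigid in height, holds it.
- nut_box: Bystander: open cardboard box of nuts, 160 x 120 x 60 mm; origin at the centre of its underside. Stands on the bench beside the board.
- wheel: Bystander: dark red skate wheel lying flat, 68 mm diameter, 51 mm high; origin at the centre of its underside. Stands on the bench beside the board.
- tin: Bystander: small open steel tin, 72 mm diameter, 40 mm high; origin at the centre of its underside. Stands on the bench beside the board.
- spanner: Bystander: steel spanner 160 mm long lying on the bench; origin on its underside.
- board: Plywood work board fixed to the bench, 240 x 240 mm and 6 mm thick, on which the timer stands; origin at the centre of its underside on the bench.
Things that resemble listed ones, but are neither listed nor needed, are in the scene too. Several things have the shape of the timer; the one meant has the colours described above.

How it is judged:
On the way, in this order (a step that is already met when the one before it is completed fails the run):
1. the knob is wound clockwise to its stop (value of joint dial above 1.5 rad), for 0.1 s.
2. the knob is turned back to the long mark (value of joint dial between 0.7 and 0.9 rad), for 0.2 s.
At the end, for the whole second after the job is handed in: The pointer is within 0.1 rad of the long mark (dial 0.7 to 0.9) after having been at the clockwise stop (above 1.5); the timer stands still and upright (within 0.05 rad), its origin and front within 12 mm of where they started; the nut box, wheel, tin and spanner are within 15 mm of their starts (all of step 2 and distance of each of timer, timer_front from where it was at the start of the episode below 0.012 m and angle between timer's own z axis and vertical below 0.05 rad and linear speed of timer below 0.01 m/s and distance of each of nut_box, wheel, tin, spanner from where it was at the start of the episode below 0.015 m); the robot touches nothing.
It fails at once if the timer spins or slides: its origin or front strays more than 12 mm from its start (distance of any of timer, timer_front from where it was at the start of the episode above 0.012 m).
It fails at once if the timer is pressed on the board with more than 38 N in all (its own weight of 4 to 7 N included) (contact force between timer and board above 38 N).
It fails at once if a bystander is pushed more than 15 mm (distance of any of nut_box, wheel, tin, spanner from where it was at the start of the episode above 0.015 m).
It also fails if it takes over 45 s, if anything falls off the work surface, if the arm or the gripper's body presses on something with over 40 N, if the wrist force passes 120 N, or if a joint passes its speed limit or range.

## Robot

A 6-joint arm with a two-finger parallel gripper is mounted at the origin on the work surface. World frame = base frame: x ahead of the robot, y to its left, z up, the work surface at z = 0. Lengths are in m, angles in rad, forces in N, time in s.
With the tool pointing down it reaches from about 0.325 to 0.9 m from the base axis. Payload 3.5 kg.
Tool frame: the origin (TCP) lies at the very end of the fingers, on their centre line; the grasp point (between the pads) lies 19 mm behind it; z points along the fingers, y is the direction in which the jaws open and shut (so a half turn about z gives the same grasp; the last joint's range is limited). The gripper opens to 85 mm and grips with 20 to 120 N. Pads are 22 mm wide; open, the fingers measure 114 mm over their backs; the gripper's body (76 mm by 85 mm) begins 54 mm behind the grasp point. The pads swing forward as they close: fully open they stand 13 mm farther back than shut.
Start: joints at [-1.396, 0.276, -0.026, 1.268, 0, 1.467], TCP at [0.171, -0.601, 0.231] pointing down, gripper open.
Joint ranges: [-3.12, 3.12], [-0.85, 1.88], [-1.08, 1.24], [-1.95, 2.15], [-1.57, 1.53], [-3.14, 3.14]. Speed limits (rad/s): [2.57, 2.57, 3.14, 3.14, 3.14, 3.14].

## Interface

Orientations are given as a unit quaternion [x, y, z, w].
In Python, from cell import arm gives the robot as it stands. The module is installed in compiled form; this text tells all that it offers. Calls block until the motion is done:
- arm.move_ptp(position, orientation): joint-space move of the TCP to a pose.
- arm.line_to(position, attitude=None, rate=0.15): straight line of the TCP; attitude=None keeps the orientation; rate is the mean speed in m/s.
- arm.move_joints(angles): joint-space move.
- arm.let_go() and arm.grasp(grip_force=None): open the fingers fully, or close them until they stop; grip_force is the grip in N (None keeps the last).
- arm.pause(seconds).
- arm.inverse_kinematics(position, orientation): joint angles nearest the present ones, or None.
- arm.observe(): the state.
- arm.grab_frame(name): name is "scene" or "top" or "wrist"; returns a dict with "pixels" (420x560x3 uint8, blue, green, red), "range_z" (420x560 float32, m along the optical axis (not along the pixel's ray), 0 where there is no reading), "vfov" (degrees; the focal length in pixels is half the picture's height over the tangent of half this angle, whatever the lens; pixels are square), "cx", "cy" (the principal point, pixels), "pose" (4x4, takes a point from camera to world coordinates); the wrist camera has in their place "hand_eye" (4x4, takes a point from camera to tool coordinates, whose origin is the TCP and whose axes are the flange's). Camera axes: x right, y down, z forward; pixel columns grow to the right and rows downward; lengths in m; the calibration is good to about 2 mm. A picture is of the moment at which its call begins: read the wrist's pose just before it.
A pose or a line that the arm cannot do raises arm.IKError and nothing moves.
- arm.sign_off(): hands the job in, once; it reports no verdict.
The state is a dict: "time": time; "joint_pos": joint angles; "qd": joint speeds; "effort": joint torques, N m; "eef_pos": TCP position; "tool_rot": TCP orientation; "force": force on the tool from outside, world axes, zero at the start; "ft_torque": the same for the moment, N m; "gripper_width": finger opening in m.
Only numpy, scipy, OpenCV 4.12 (cv2) and the standard library are available. Lean on these libraries where they do the work, as an engineer would, in place of code of your own. Each camera call takes 0.05 s, during which the arm holds its last target.

## Working session

There is one attempt and no reset: what is moved stays moved. The work goes in short steps, each a Python script; the robot and the scene stay as the last script left them, time stands still between calls to the robot, and variables do not carry over. Pictures are saved under pics/ and viewed, and the job is handed in when it is done.

```bash
mkdir -p pics; ls; python3 - <<'E'
from cell import arm
import cv2,numpy as np
for n in ["scene","top"]:
    f=arm.grab_frame(n); cv2.imwrite(f"pics/{n}0.png",f["pixels"]); print(n,f["vfov"],f["cx"],f["cy"],np.round(f["pose"],3).tolist())
o=arm.observe(); print(o)
E
```

```text
pics
scene 53.601896611035805 283.364760899908 200.02108499718798 [[-0.682, 0.46, -0.568, 0.975], [0.731, 0.452, -0.511, 0.47], [0.021, -0.764, -0.645, 0.682], [0.0, 0.0, 0.0, 1.0]]
top 43.306554302790005 271.7602160495921 209.28668688741038 [[-0.012, -0.992, 0.123, 0.324], [-1.0, 0.015, 0.024, 0.005], [-0.026, -0.123, -0.992, 1.159], [0.0, 0.0, 0.0, 1.0]]
{'time': 0.1, 'joint_pos': array([-1.39640684e+00,  2.77068550e-01, -2.77290615e-02,  1.26802617e+00,
       -2.41855115e-07,  1.46740401e+00]), 'qd': array([-0.00040211, -0.00197405,  0.00291099,  0.00016804,  0.00198369,
       -0.00172811]), 'effort': array([ 2.49428849e-04, -4.46708322e+01,  2.96128517e+01,  8.43871851e-03,
       -1.25964834e-04,  6.52617715e-06]), 'eef_pos': array([ 0.17126106, -0.60034234,  0.23027124]), 'tool_rot': array([ 9.90369645e-01,  1.38444714e-01, -3.60991796e-05, -1.01308442e-03]), 'force': array([0.67676309, 0.07439491, 0.00127938]), 'ft_torque': array([0.02737123, 0.00339664, 0.03205492]), 'gripper_width': 0.08552558287937019}
```

View pics/top0.png

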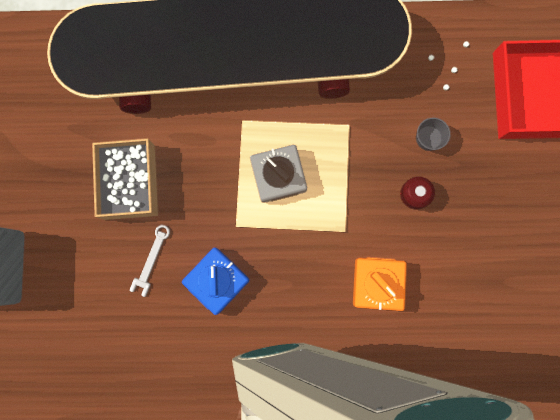

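View pics/scene0.png

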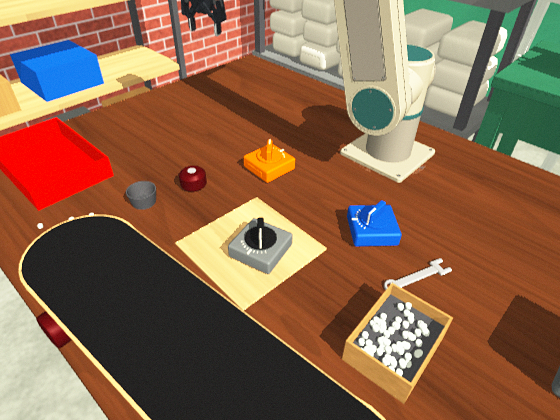

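The top view shows the grey timer at about (278,173) on the board. Its long mark is near (274,152), facing away from the robot. I'll crop in and measure.

```bash
cat > h.py <<'E'
from cell import arm
import cv2,numpy as np
from scipy.spatial.transform import Rotation as R
def ray(f,uv,z,pose=None):
    P=f["pose"] if pose is None else pose
    F=f["pixels"].shape[0]/2/np.tan(np.radians(f["vfov"])/2)
    d=np.c_[(np.atleast_2d(uv)-[f["cx"],f["cy"]])/F,np.ones(len(np.atleast_2d(uv)))]@P[:3,:3].T
    o=P[:3,3]; return o+d*((z-o[2])/d[:,2])[:,None]
def proj(f,p,pose=None):
    P=f["pose"] if pose is None else pose
    F=f["pixels"].shape[0]/2/np.tan(np.radians(f["vfov"])/2)
    c=(np.atleast_2d(p)-P[:3,3])@P[:3,:3]; return c[:,:2]/c[:,2:]*F+[f["cx"],f["cy"]]
E
python3 - <<'E'
from h import *
for n,(a,b,c,d) in {"top":(235,130,325,215),"scene":(210,205,310,285)}.items():
    f=arm.grab_frame(n); cv2.imwrite(f"pics/{n}1.png",cv2.resize(f["pixels"][b:d,a:c],None,fx=7,fy=7,interpolation=cv2.INTER_CUBIC))
    print(n, ray(f,[[278,173],[260,235]][n=="scene"],0.049))
    # depth check
    u,v=([290,193] if n=="top" else [245,255])
    F=210/np.tan(np.radians(f["vfov"])/2);z=f["range_z"][v,u]; print(f["pose"]@np.array([(u-f["cx"])/F*z,(v-f["cy"])/F*z,z,1]))
    if n=="top":
        pts=f["pose"]
        for u,v in [(200,50),(300,70),(260,220),(250,90),(350,88)]:
            z=f["range_z"][v,u]; print(u,v,(f["pose"]@np.array([(u-f["cx"])/F*z,(v-f["cy"])/F*z,z,1]))[:3])
E
```

```text
top [[0.54033995 0.01759732 0.049     ]]
[ 0.49684946 -0.00729303  0.04850387  1.        ]
200 50 [0.79535552 0.17727886 0.1022017 ]
300 70 [ 0.74803372 -0.03179752  0.09936094]
260 220 [0.44457453 0.05898456 0.00619028]
250 90 [ 7.43098163e-01  7.93404410e-02 -5.80980229e-04]
350 88 [ 0.7411639  -0.14695102  0.00437591]
scene [[0.53768939 0.01131227 0.049     ]]
[0.59499733 0.02550452 0.04195439 1.        ]
```

View pics/top1.png

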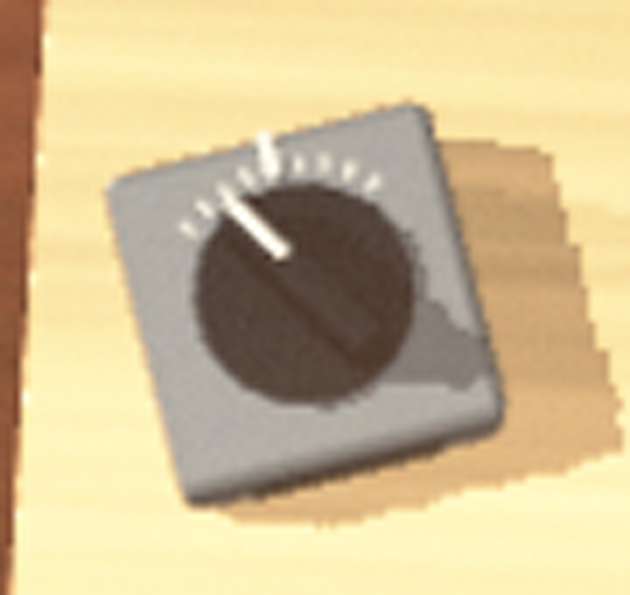

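The crop shows the pointer stripe at crop (250,220) left of the thick mark at (268,155), and the knob centre at about (305,293). I'll look from the wrist camera, above the timer, for a finer measurement.

```bash
python3 - <<'E'
from h import *
o=arm.observe(); f=arm.grab_frame("wrist"); H=f["hand_eye"]; print(np.round(H,3).tolist(),f["vfov"])
# tool down; x tool axis along yaw
q=(R.from_euler('z',0.6)*R.from_quat([1,0,0,0])).as_quat()
for yaw in np.arange(-3,3.2,0.4):
    qq=(R.from_euler('z',yaw)*R.from_quat([1,0,0,0]))
    j=arm.inverse_kinematics([0.535,0.015,0.07],qq.as_quat()); print(round(yaw,2),None if j is None else np.round(j,2))
E
```

```text
[[0.0, -0.962, -0.274, 0.07], [1.0, 0.0, 0.0, -0.002], [0.0, -0.274, 0.962, -0.142], [0.0, 0.0, 0.0, 1.0]] 61.741515207987185
-3.0 [-0.09  0.26 -0.42  0.89  0.   -0.23]
-2.6 [-0.09  0.26 -0.42  0.89  0.   -0.63]
-2.2 [-0.09  0.26 -0.42  0.89  0.   -1.03]
-1.8 [-0.09  0.26 -0.42  0.89  0.   -1.43]
-1.4 [-0.09  0.26 -0.42  0.89  0.   -1.83]
-1.0 [-0.09  0.26 -0.42  0.89  0.   -2.23]
-0.6 [-0.09  0.26 -0.42  0.89  0.   -2.63]
-0.2 [-0.09  0.26 -0.42  0.89  0.   -3.03]
0.2 [-0.09  0.26 -0.42  0.89  0.    2.85]
0.6 [-0.09  0.26 -0.42  0.89  0.    2.45]
1.0 [-0.09  0.26 -0.42  0.89  0.    2.05]
1.4 [-0.09  0.26 -0.42  0.89  0.    1.65]
1.8 [-0.09  0.26 -0.42  0.89  0.    1.25]
2.2 [-0.09  0.26 -0.42  0.89  0.    0.85]
2.6 [-0.09  0.26 -0.42  0.89  0.    0.45]
3.0 [-0.09  0.26 -0.42  0.89  0.    0.05]
```

```bash
python3 - <<'E'
from h import *
q=(R.from_euler('z',np.pi)*R.from_quat([1,0,0,0])).as_quat()
arm.move_ptp([0.525,0.015,0.2],q)
o=arm.observe(); f=arm.grab_frame("wrist")
T=np.eye(4);T[:3,:3]=R.from_quat(o["tool_rot"]).as_matrix();T[:3,3]=o["eef_pos"]
np.savez("w0.npz",pose=T@f["hand_eye"],**f); print(o["time"],o["eef_pos"],o["force"],o["ft_torque"],f["cx"],f["cy"])
cv2.imwrite("pics/w0.png",f["pixels"])
f=arm.grab_frame("top"); np.savez("t0.npz",**f)
f=arm.grab_frame("scene"); np.savez("s0.npz",**f)
E
```

```text
2.7667 [0.5252407  0.01432499 0.20007357] [-0.77414817  0.21078219 -0.50367265] [0.00818434 0.02086527 0.0538507 ] 278.80202356359575 202.84875322406654
```

View pics/w0.png

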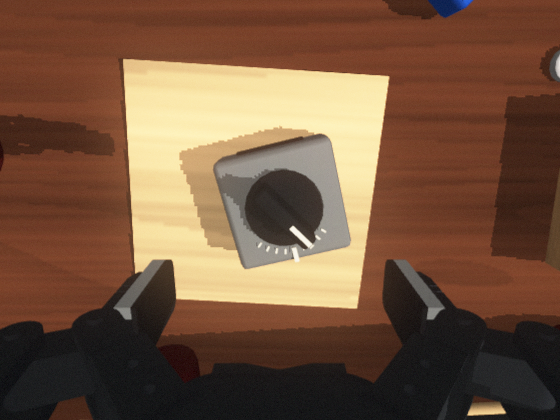

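The wrist view shows the knob at about (284,207), the stripe from (292,230) to (311,246), and the long mark at (296,255). Next step is masks and rays.

```bash
cat > meas.py <<'E'
from h import *
def meas(f,pose,c,r):
    px=f["pixels"]; hsv=cv2.cvtColor(px,cv2.COLOR_BGR2HSV)
    x0,y0=int(c[0]-r),int(c[1]-r); roi=np.zeros(px.shape[:2],np.uint8); roi[max(y0,0):y0+2*r,max(x0,0):x0+2*r]=255
    S,V=hsv[...,1],hsv[...,2]
    out={}
    white=((V>185)&(S<60)&(roi>0)).astype(np.uint8)
    n,l,st,ce=cv2.connectedComponentsWithStats(white)
    for i in range(1,n):
        if st[i,4]<12: continue
        p=np.argwhere(l==i)[:,::-1].astype(np.float32)
        m=p.mean(0);u,s,vt=np.linalg.svd(p-m);d=vt[0];t=(p-m)@d
        e=np.array([m+d*t.min(),m+d*t.max(),m])
        print("white",st[i,4],np.round(m,1),"z.049:",np.round(ray(f,e,0.049,pose)[:,:2],4).tolist(),"z.085:",np.round(ray(f,e,0.085,pose)[:,:2],4).tolist())
    box=((S<70)&(roi>0)).astype(np.uint8)
    box=cv2.morphologyEx(box,cv2.MORPH_CLOSE,np.ones((5,5)))
    dark=((V<62)&(roi>0)).astype(np.uint8)
    for nm,m in (("box",((S<60)&(V>70)&(roi>0)).astype(np.uint8)),("dark",dark)):
        cs,_=cv2.findContours(m,cv2.RETR_EXTERNAL,cv2.CHAIN_APPROX_NONE)
        k=max(cs,key=cv2.contourArea); z=0.049 if nm=="box" else 0.055
        w=ray(f,k[:,0].astype(float),z,pose)[:,:2].astype(np.float32)
        print(nm,cv2.contourArea(k),"minRect",cv2.minAreaRect(w*1000),"circ",cv2.minEnclosingCircle(w*1000),"ell",cv2.fitEllipse(w*1000))
E
python3 - <<'E'
from meas import *
w=np.load("w0.npz"); meas(w,w["pose"],(284,203),80)
hsv=cv2.cvtColor(w["pixels"],cv2.COLOR_BGR2HSV)
for u,v in [(284,190),(250,215),(232,185),(340,225),(200,230),(285,130),(325,250)]: print((u,v),hsv[v,u])
t=np.load("t0.npz"); meas(t,t["pose"],(278,173),34)
s=np.load("s0.npz"); meas(s,s["pose"],(261,243),38)
E
```

```text
white 155 [301.6 237.3] z.049: [[0.5621, 0.0266], [0.5812, 0.0458], [0.5718, 0.0363]] z.085: [[0.5491, 0.0253], [0.5659, 0.0421], [0.5576, 0.0338]]
white 15 [323.3 230.4] z.049: [[0.5641, 0.0533], [0.5663, 0.0577], [0.5652, 0.0555]] z.085: [[0.5508, 0.0487], [0.5528, 0.0526], [0.5518, 0.0507]]
white 17 [317.6 237.1] z.049: [[0.5699, 0.0487], [0.5735, 0.0527], [0.5716, 0.0506]] z.085: [[0.5559, 0.0447], [0.5591, 0.0482], [0.5574, 0.0464]]
white 15 [259.5 244.6] z.049: [[0.5762, -0.0001], [0.5812, -0.0027], [0.5787, -0.0014]] z.085: [[0.5615, 0.0019], [0.5658, -0.0004], [0.5637, 0.0007]]
white 15 [267.6 248.3] z.049: [[0.58, 0.0069], [0.5847, 0.0048], [0.5824, 0.0058]] z.085: [[0.5648, 0.008], [0.5689, 0.0062], [0.5669, 0.0071]]
white 80 [295.2 254. ] z.049: [[0.581, 0.029], [0.5951, 0.0326], [0.588, 0.0308]] z.085: [[0.5657, 0.0275], [0.578, 0.0306], [0.5718, 0.029]]
white 14 [276.1 250.6] z.049: [[0.582, 0.0141], [0.5871, 0.013], [0.5846, 0.0135]] z.085: [[0.5665, 0.0143], [0.571, 0.0134], [0.5688, 0.0138]]
white 16 [285.  251.2] z.049: [[0.583, 0.0215], [0.5879, 0.0215], [0.5852, 0.
[... 1141 characters left out ...]
3247680664062) ell ((541.87744140625, 19.83231544494629), (166.12612915039062, 172.54322814941406), 101.87862396240234)Traceback (most recent call last):
  File "<stdin>", line 5, in <module>
  File "meas.py", line 22, in meas
    print(nm,cv2.contourArea(k),"minRect",cv2.minAreaRect(w*1000),"circ",cv2.minEnclosingCircle(w*1000),"ell",cv2.fitEllipse(w*1000))
                                                                                                              ~~~~~~~~~~~~~~^^^^^^^^
cv2.error: OpenCV(4.12.0) /io/opencv/modules/imgproc/src/shapedescr.cpp:361: error: (-201:Incorrect size of input array) There should be at least 5 points to fit the ellipse in function 'fitEllipseNoDirect'
```

```bash
python3 - <<'E'
from meas import *
t=np.load("t0.npz")
p=ray(t,np.array([[108,185],[425,105],[500,415],[190,500],[268,155]])/7+[235,130],0.049); print(p[:,:2],p[:4].mean(0))
c=np.array([.5437,.0204]); yaw=0.775-np.pi
q=(R.from_euler('z',yaw)*R.from_quat([1,0,0,0])).as_quat()
arm.move_ptp([*c,0.13],q); arm.line_to([*c,0.061],rate=0.06); arm.pause(0.3)
o=arm.observe(); print(o["time"],o["eef_pos"],o["force"],o["ft_torque"],R.from_quat(o["tool_rot"]).as_matrix()[:2,0])
f=arm.grab_frame("wrist"); cv2.imwrite("pics/w1.png",f["pixels"])
f=arm.grab_frame("top"); cv2.imwrite("pics/t1.png",f["pixels"])
E
```

```text
[[ 0.57746878  0.07624489]
 [ 0.60075099 -0.02123166]
 [ 0.50418679 -0.04226081]
 [ 0.4796384   0.05204998]
 [ 0.58596895  0.02709612]] [0.54051124 0.0162006  0.049     ]
5.275 [0.5438779  0.0204085  0.06127338] [0.34866578 0.38471701 0.0712585 ] [-0.04620219 -0.03203322  0.00169194] [-0.7143952  -0.69974238]
```

View pics/w1.png

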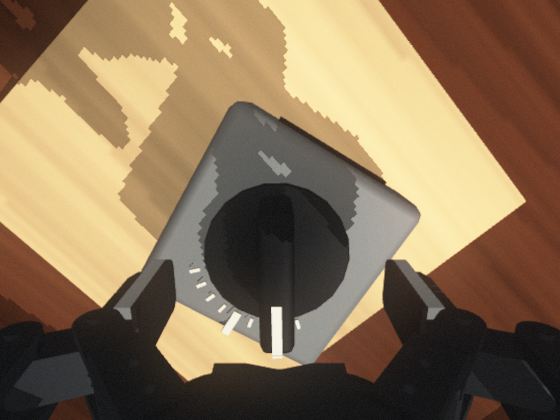

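The wrist view shows the bar upright at column 277, between the pads with their middle at column 280, so it is aligned. The top view puts the timer 3 to 4 mm away from this, so I'll check the centre again from this closer wrist frame before closing.

```bash
python3 - <<'E'
from h import *
o=arm.observe(); f=arm.grab_frame("wrist")
T=np.eye(4);T[:3,:3]=R.from_quat(o["tool_rot"]).as_matrix();T[:3,3]=o["eef_pos"]
P=T@f["hand_eye"]
# skirt left/right/top extreme pixels, mark ends, bar top edges
for uv in ([[205,250],[349,250],[276,183]],):
    w=ray(f,np.array(uv,float),0.055,P); print(w[:,:2], (np.linalg.inv(T)@np.c_[w,np.ones(3)].T).T[:,:2])
w=ray(f,np.array([[233,323.]]),0.049,P); print("mark",w)
w=ray(f,np.array([[277.,357]]),0.085,P); print("ptr",w,np.linalg.norm(w[0,:2]-[.5437,.0204]))
E
```

```text
[[ 0.56425373 -0.00535374]
 [ 0.51817256  0.04167537]
 [ 0.51908757 -0.0040554 ]] [[ 0.0033834  -0.03272259]
 [ 0.00339993  0.03311973]
 [ 0.03474367 -0.00019259]]
mark [[0.58734522 0.0320006  0.049     ]]
ptr [[0.56494154 0.04156056 0.085     ]] 0.02998286223154777
```

The close view gives the skirt's centre within about 1 mm of the TCP, a skirt diameter of 66 mm (68 given) and a pointer radius of 30.0 mm. I trust it over the coarse top view, so I'll grasp and press.

```bash
python3 - <<'E'
from h import *
def s(t=""):
    o=arm.observe(); print(t,round(o["time"],2),np.round(o["eef_pos"],4),"F",np.round(o["force"],2),"M",np.round(o["ft_torque"],3),"w",round(o["gripper_width"],4)); return o
s("pre")
arm.grasp(60); arm.pause(0.2); o=s("grasped")
z=0.061
while o["force"][2]<13 and z>0.045:
    z-=0.0005 if o["force"][2]>2 or z<0.0565 else 0.001
    arm.line_to([.5437,.0204,z],rate=0.03); arm.pause(0.05); o=s(f"{z:.4f}")
E
```

```text
pre 5.42 [0.5437 0.0204 0.0611] F [ 0.15 -0.62 -0.09] M [ 0.028 -0.042 -0.015] w 0.0854
grasped 6.28 [0.544  0.0202 0.0612] F [-0.63 -0.45  2.13] M [-0.222 -0.005 -0.002] w 0.0122
0.0605 6.58 [0.544  0.0202 0.0612] F [-0.38 -1.21  5.14] M [-0.255  0.209 -0.032] w 0.0129
0.0600 6.88 [0.544  0.0202 0.0612] F [-2.6  -0.83  7.85] M [-0.246  0.486 -0.117] w 0.0126
0.0595 7.17 [0.5441 0.0202 0.0611] F [-2.64 -2.32 11.33] M [-0.219  0.788 -0.065] w 0.013
0.0590 7.47 [0.5441 0.0202 0.0611] F [-4.58 -1.34 14.44] M [-0.149  1.009 -0.072] w 0.013
```

Pressing works through the grip. I'll rotate clockwise in small steps, holding about 17 N down and trimming the sideways force.

```bash
cat > turn.py <<'E'
from h import *
import json,os
def load(): return json.load(open("st.json")) if os.path.exists("st.json") else dict(x=.5437,y=.0204,z=.059,a=.775)
def save(st): json.dump(st,open("st.json","w"))
def ang(o):
    r=R.from_quat(o["tool_rot"]).as_matrix(); return np.arctan2(-r[1,0],-r[0,0])   # pointer direction
def q(a): return (R.from_euler('z',a-np.pi)*R.from_quat([1,0,0,0])).as_quat()
def step(st,da,fz=17,pause=0.03):
    o=arm.observe(); F=o["force"]
    st["z"]+=np.clip((F[2]-fz)*0.1e-3,-.0006,.0008)
    st["x"]+=np.clip(F[0]*0.06e-3,-.0003,.0003); st["y"]+=np.clip(F[1]*0.06e-3,-.0003,.0003)
    st["x"]=float(np.clip(st["x"],.5407,.5467)); st["y"]=float(np.clip(st["y"],.0174,.0234))
    st["a"]+=da
    arm.line_to([st["x"],st["y"],st["z"]],q(st["a"]),rate=0.03); arm.pause(pause)
    o=arm.observe(); F=o["force"]; st["z"]=float(st["z"]); st["a"]=float(st["a"]); save(st)
    print(f'{o["time"]:.2f} cmd {st["a"]:.3f} act {ang(o):.3f} z {st["z"]:.4f} p',np.round(o["eef_pos"],4),"F",np.round(F,1),"Mz",round(o["ft_torque"][2],3))
    return o
E
python3 - <<'E'
from turn import *
st=load()
for i in range(3): step(st,0)
for i in range(5): step(st,-0.05)
E
```

```text
7.76 cmd 0.775 act 0.775 z 0.0587 p [0.5441 0.0202 0.0611] F [-4.2 -0.8 15.3] Mz -0.062
8.04 cmd 0.775 act 0.775 z 0.0586 p [0.5441 0.0202 0.0611] F [-4.   0.4 15.5] Mz -0.041
8.32 cmd 0.775 act 0.775 z 0.0584 p [0.544  0.0202 0.0611] F [-3.2 -0.4 16.3] Mz -0.043
8.61 cmd 0.725 act 0.725 z 0.0584 p [0.5441 0.0202 0.0611] F [-4.  -0.8 15. ] Mz -0.035
8.89 cmd 0.675 act 0.675 z 0.0582 p [0.5441 0.0201 0.0611] F [-3.  -0.7 16. ] Mz -0.03
9.18 cmd 0.625 act 0.625 z 0.0581 p [0.5442 0.02   0.0611] F [-3.6 -1.2 16.2] Mz -0.041
9.46 cmd 0.575 act 0.575 z 0.0580 p [0.5442 0.02   0.0611] F [-3.6 -0.5 16.5] Mz -0.046
9.74 cmd 0.525 act 0.525 z 0.0579 p [0.5442 0.0199 0.0611] F [-2.9 -0.6 16.5] Mz -0.101
```

The commanded turn shows no reaction torque near 0.32 N m, so I'll look before going further.

```bash
python3 - <<'E'
from h import *
f=arm.grab_frame("wrist"); cv2.imwrite("pics/w2.png",f["pixels"])
f=arm.grab_frame("scene"); cv2.imwrite("pics/s2.png",cv2.resize(f["pixels"][180:310,180:350],None,fx=4.5,fy=4.5))
o=arm.observe();print(o["effort"],o["ft_torque"],o["gripper_width"])
E
```

```text
[ 3.32204578e-01 -3.13600910e+01  1.98379719e+01 -1.11797646e+00
  2.14316994e-01 -2.94394128e-02] [-0.11857024  0.66117134 -0.06195736] 0.013125895273025495
```

View pics/w2.png

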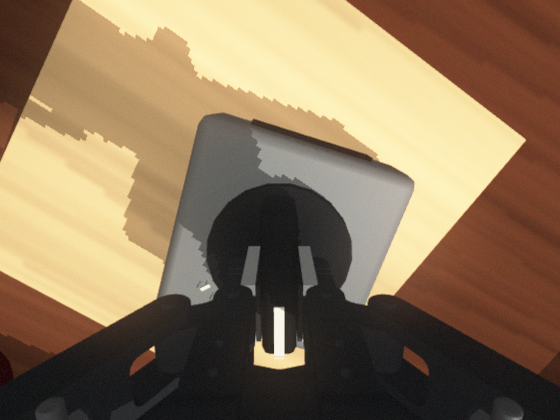

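View pics/s2.png

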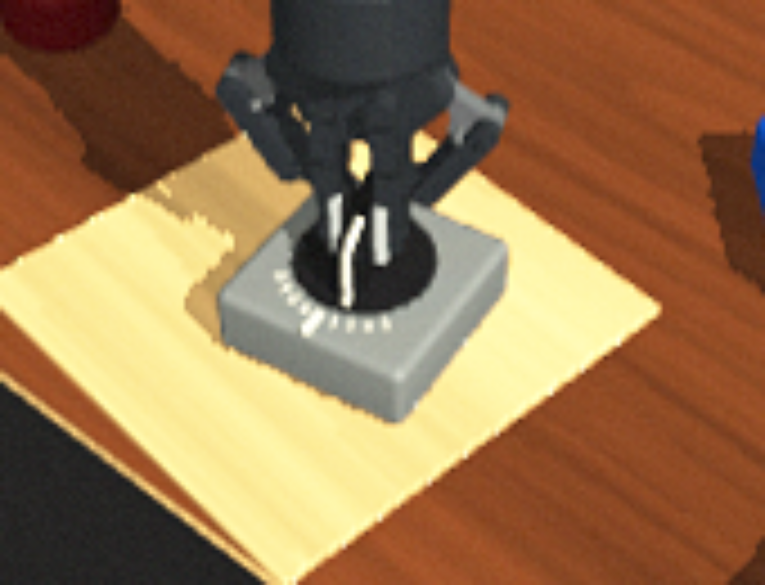

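The box's front edge has turned 0.25 rad relative to the tool, from a slope of 0.54 to 0.29, while the bar stays square in the pads. So the knob is turning and the timer isn't. I'll carry on to dial ≈ 1.5 and look again.

```bash
python3 - <<'E'
from turn import *
st=load()
for i in range(10):
    o=step(st,-0.095)
    if abs(o["ft_torque"][2])>0.5: break
f=arm.grab_frame("wrist"); cv2.imwrite("pics/w3.png",f["pixels"]); T=np.eye(4);T[:3,:3]=R.from_quat(o["tool_rot"]).as_matrix();T[:3,3]=o["eef_pos"]
np.savez("w3.npz",pose=T@f["hand_eye"],**f)
f=arm.grab_frame("scene"); cv2.imwrite("pics/s3.png",cv2.resize(f["pixels"][180:310,180:350],None,fx=4.5,fy=4.5))
E
```

```text
10.12 cmd 0.430 act 0.429 z 0.0579 p [0.5443 0.0198 0.0611] F [-2.8 -0.8 16.4] Mz -0.352
10.41 cmd 0.335 act 0.334 z 0.0579 p [0.5443 0.0197 0.0611] F [-1.8 -1.  15.9] Mz -0.317
10.69 cmd 0.240 act 0.239 z 0.0578 p [0.5444 0.0196 0.0611] F [-1.  -1.  15.8] Mz -0.293
10.97 cmd 0.145 act 0.144 z 0.0576 p [0.5444 0.0194 0.0611] F [-1.9 -0.9 16.7] Mz -0.289
11.26 cmd 0.050 act 0.049 z 0.0576 p [0.5444 0.0193 0.0611] F [-1.8 -1.3 17.3] Mz -0.328
11.54 cmd -0.045 act -0.046 z 0.0576 p [0.5444 0.0192 0.0611] F [-0.8 -1.  15.1] Mz -0.295
11.82 cmd -0.140 act -0.141 z 0.0574 p [0.5444 0.019  0.0611] F [-0.8 -2.4 17.3] Mz -0.358
12.11 cmd -0.235 act -0.236 z 0.0575 p [0.5444 0.0189 0.0611] F [-1.2 -1.3 16.3] Mz -0.35
12.39 cmd -0.330 act -0.331 z 0.0574 p [0.5443 0.0188 0.0611] F [-1.7 -2.2 16.5] Mz -0.327
12.68 cmd -0.425 act -0.426 z 0.0574 p [0.5443 0.0187 0.0611] F [-1.1 -2.  16.4] Mz -0.287
```

View pics/w3.png

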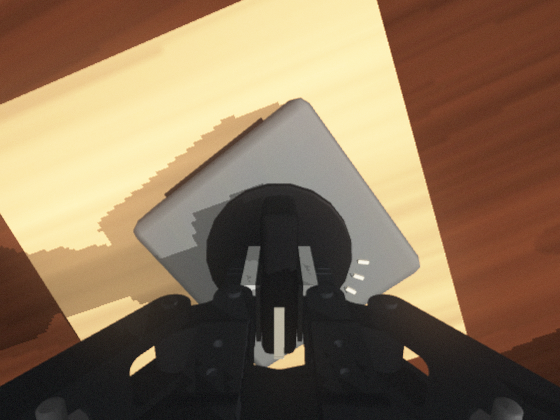

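View pics/s3.png

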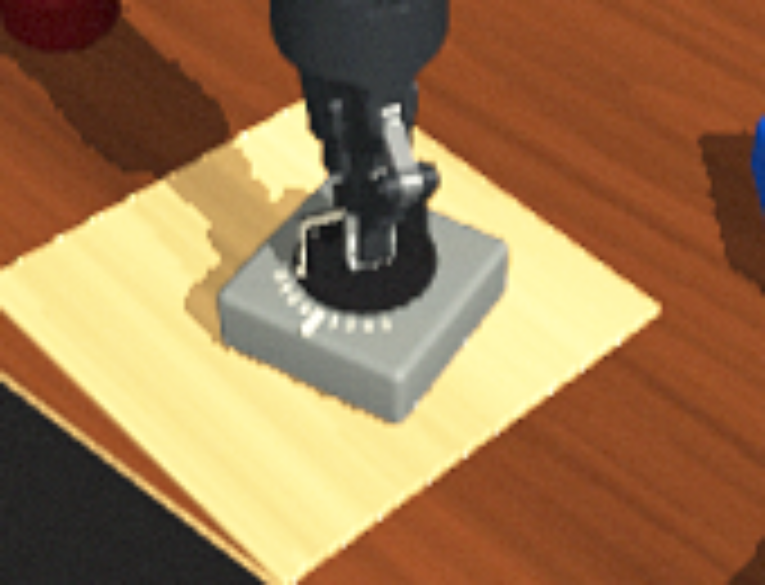

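Both views show the pointer carried round. I'll compare the box's place and yaw with the start, and then work out the dial angle.

```bash
python3 - <<'E'
from turn import *
a=np.load("s0.npz"); f=arm.grab_frame("scene")
g=cv2.addWeighted(a["pixels"],.5,f["pixels"],.5,0)
d=cv2.absdiff(a["pixels"],f["pixels"])
v=lambda im:cv2.resize(im[180:310,180:350],None,fx=2.3,fy=2.3)
cv2.imwrite("pics/cmp.png",np.vstack([np.hstack([v(a["pixels"]),v(f["pixels"])]),np.hstack([v(g),v(d)])]))
for nm,pts in {"w3":[[150,215],[290,101],[301,99],[418,262],[360,262.6],[358,276.8],[351,290.8]]}.items():
    w=np.load(nm+".npz"); p=ray(w,np.array(pts,float),0.049,w["pose"])[:,:2]; 
    print(np.round(p,4).tolist())
    e=p[0]-p[1]; print("front edge yaw",np.arctan2(e[1],e[0])-np.pi/2); e=p[2]-p[3]; print("side",np.arctan2(e[1],e[0])-np.pi)
    for k in p[4:]:
        dd=k-[.5437,.0204]; print("tick r",np.hypot(*dd),"ang",np.arctan2(dd[1],dd[0]))
E
```

```text
[[0.5021, -0.0256], [0.4826, 0.0537], [0.4838, 0.0582], [0.5761, 0.0796], [0.5648, 0.0541], [0.5715, 0.0505], [0.5773, 0.0446]]
front edge yaw -2.9004751044657002
side -6.055315142730734
tick r 0.03975290410732598 ang 1.0111910917362437
tick r 0.040990894392199745 ang 0.8252633278053828
tick r 0.041400565011328695 ang 0.6257493204562083
```

View pics/cmp.png

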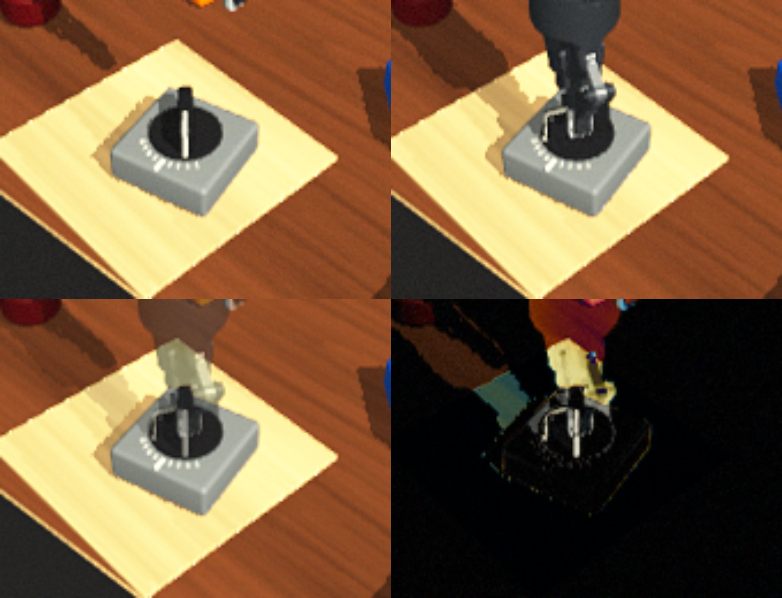

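The timer hasn't moved: its yaw is 0.23 to 0.24 as at the start, and the difference image shows only an outline. With the bar at -0.426, the dial is about 1.46. I'll wind the rest in small steps.

```bash
python3 - <<'E'
from turn import *
st=load()
while st["a"]>-0.555:
    o=step(st,-0.022,fz=18)
    if abs(o["ft_torque"][2])>0.5: print("stop felt"); break
arm.pause(0.25)
E
```

```text
13.11 cmd -0.447 act -0.446 z 0.0572 p [0.5443 0.0187 0.0611] F [-1.4 -1.3 16.8] Mz 0.121
13.39 cmd -0.469 act -0.468 z 0.0571 p [0.5443 0.0186 0.0611] F [-2.5 -1.6 18.8] Mz 0.204
13.68 cmd -0.491 act -0.490 z 0.0572 p [0.5443 0.0186 0.0611] F [-1.8 -1.5 17.9] Mz 0.174
13.96 cmd -0.513 act -0.512 z 0.0572 p [0.5443 0.0186 0.0611] F [-1.9 -0.7 17.9] Mz 0.132
14.24 cmd -0.535 act -0.534 z 0.0571 p [0.5443 0.0185 0.0611] F [-1.7 -1.  18.9] Mz 0.147
14.53 cmd -0.557 act -0.556 z 0.0572 p [0.5442 0.0185 0.0611] F [-1.6 -1.1 17.9] Mz 0.153
```

```bash
python3 - <<'E'
from turn import *
st=load()
for i in range(4):
    o=step(st,-0.015,fz=18)
    if abs(o["ft_torque"][2])>0.45: print("stop felt"); break
arm.pause(0.2)
o=arm.observe();T=np.eye(4);T[:3,:3]=R.from_quat(o["tool_rot"]).as_matrix();T[:3,3]=o["eef_pos"]
f=arm.grab_frame("wrist"); np.savez("w4.npz",pose=T@f["hand_eye"],**f); cv2.imwrite("pics/w4.png",f["pixels"]); print(ang(o),o["ft_torque"])
E
```

```text
15.06 cmd -0.572 act -0.571 z 0.0573 p [0.5442 0.0185 0.0611] F [-0.9 -0.8 18.2] Mz 0.225
15.34 cmd -0.587 act -0.586 z 0.0573 p [0.5442 0.0185 0.0611] F [-2.2 -1.  17.1] Mz 0.297
15.62 cmd -0.602 act -0.600 z 0.0572 p [0.5443 0.0185 0.0611] F [-1.4 -0.6 18. ] Mz 0.524
stop felt
-0.5998938222490559 [-0.09890175  0.48773379  0.51433426]
```

View pics/w4.png

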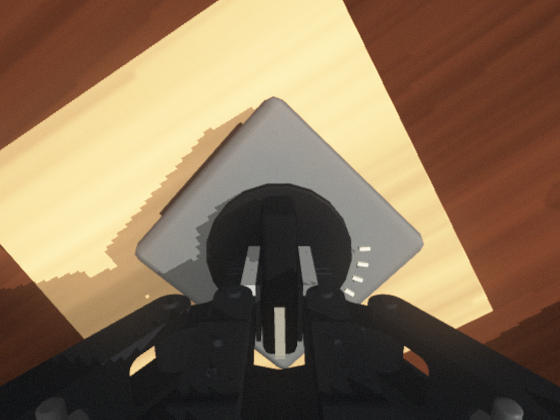

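I felt the stop: Mz rose from about 0.15 to 0.52 N m at a pointer angle of -0.60, about 0.02 rad of it elastic wind-up. The last wrist view shows the bar still square at column 280. Now I'll turn back 0.8 rad, so the bar lies along the timer's x at 0.23.

```bash
python3 - <<'E'
from turn import *
st=load()
for i in range(9): step(st,0.085,fz=17)
step(st,0.232-st["a"],fz=17); 
arm.pause(0.2)
o=arm.observe();T=np.eye(4);T[:3,:3]=R.from_quat(o["tool_rot"]).as_matrix();T[:3,3]=o["eef_pos"]
f=arm.grab_frame("wrist"); np.savez("w5.npz",pose=T@f["hand_eye"],**f); cv2.imwrite("pics/w5.png",f["pixels"]); print(ang(o),o["ft_torque"])
f=arm.grab_frame("scene"); cv2.imwrite("pics/s5.png",cv2.resize(f["pixels"][180:310,180:350],None,fx=4.5,fy=4.5))
E
```

```text
16.16 cmd -0.517 act -0.516 z 0.0573 p [0.5443 0.0186 0.0611] F [-1.5  0.3 17.6] Mz 0.294
16.44 cmd -0.432 act -0.431 z 0.0573 p [0.5443 0.0186 0.0611] F [-1.2 -0.5 16.1] Mz 0.259
16.73 cmd -0.347 act -0.346 z 0.0573 p [0.5444 0.0188 0.0611] F [-1.4  0.8 17. ] Mz 0.314
17.01 cmd -0.262 act -0.261 z 0.0573 p [0.5444 0.0189 0.0611] F [-1.3  0.2 18.3] Mz 0.209
17.29 cmd -0.177 act -0.176 z 0.0574 p [0.5445 0.0189 0.0611] F [-1.3  1.3 16.4] Mz 0.253
17.57 cmd -0.092 act -0.091 z 0.0573 p [0.5444 0.0191 0.0611] F [-1.   0.5 16.6] Mz 0.28
17.86 cmd -0.007 act -0.005 z 0.0573 p [0.5444 0.0192 0.061 ] F [-0.2  0.7 16. ] Mz 0.253
18.14 cmd 0.078 act 0.080 z 0.0572 p [0.5444 0.0193 0.0611] F [-1.1 -0.4 18.4] Mz 0.299
18.43 cmd 0.163 act 0.165 z 0.0573 p [0.5444 0.0194 0.0611] F [-1.3  2.  16.5] Mz 0.277
18.71 cmd 0.232 act 0.233 z 0.0573 p [0.5444 0.0195 0.0611] F [-1.6  1.1 17.7] Mz 0.164
0.2332920231150679 [0.32519263 0.40569623 0.16866958]
```

View pics/w5.png

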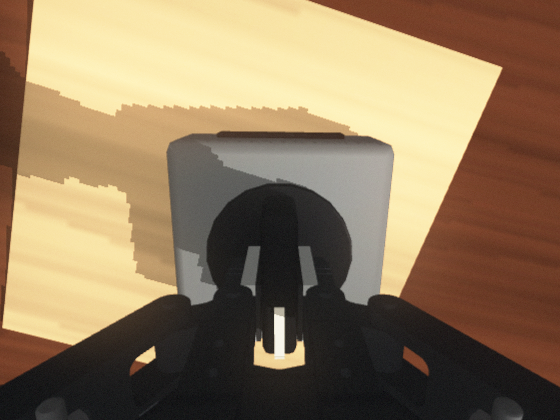

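View pics/s5.png

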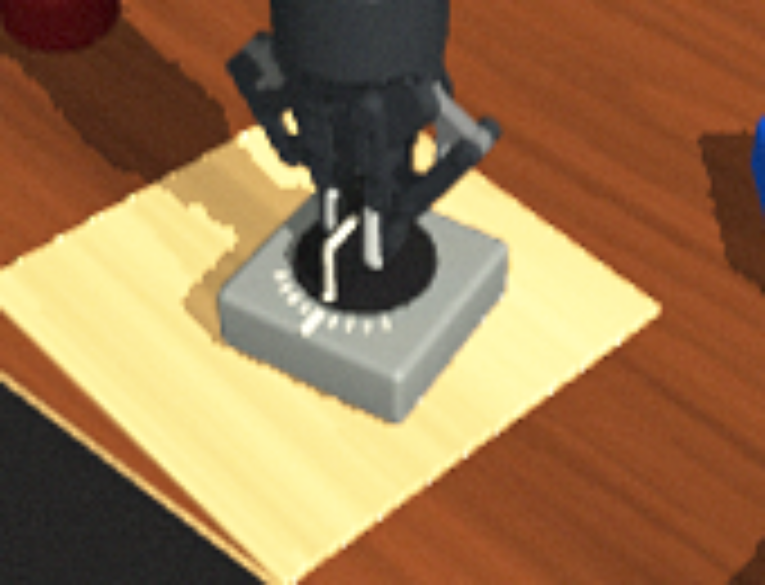

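The box's edges are square to the tool (front edge level at row 135) and the bar is upright at column 280, so the pointer is on the long mark. I'll ease the press, open, lift and check.

```bash
python3 - <<'E'
from turn import *
st=load()
for i in range(8):
    if arm.observe()["force"][2]<3.5: break
    st["z"]+=min(.0006,max(.0002,(arm.observe()["force"][2]-2)*.12e-3)); arm.line_to([st["x"],st["y"],st["z"]],q(st["a"]),rate=0.03); o=arm.observe(); print(round(st["z"],4),np.round(o["force"],1))
arm.let_go(); arm.pause(0.2)
o=arm.observe(); print(o["force"],o["eef_pos"],o["gripper_width"])
p=o["eef_pos"]; arm.line_to([p[0],p[1],0.13],rate=0.06)
qq=(R.from_euler('z',np.pi)*R.from_quat([1,0,0,0])).as_quat()
arm.move_ptp([0.525,0.015,0.2],qq); arm.pause(0.2)
o=arm.observe(); T=np.eye(4);T[:3,:3]=R.from_quat(o["tool_rot"]).as_matrix();T[:3,3]=o["eef_pos"]
f=arm.grab_frame("wrist"); np.savez("w6.npz",pose=T@f["hand_eye"],**f); cv2.imwrite("pics/w6.png",f["pixels"]); print(o["time"],o["force"])
from meas import meas
meas(f,T@f["hand_eye"],(284,203),80)
E
```

```text
0.0579 [ 0.8  3.2 12.8]
0.0585 [1.7 1.9 9.2]
0.0591 [3.6 1.6 7.1]
0.0597 [5.4 2.  6.4]
0.0602 [5.4 1.1 6.5]
0.0607 [3.9 0.8 5.3]
0.0611 [4.7 1.3 4.6]
0.0614 [ 3.6 -0.4  2.9]
[ 0.4020223  -1.1531993  -0.22681027] [0.54071278 0.01885791 0.06146826] 0.08553515657171089
23.7917 [ 0.19413358  0.70257911 -0.71227041]
white 184 [289.5 243.1] z.049: [[0.5904, 0.031], [0.5589, 0.022], [0.5745, 0.0265]] z.085: [[0.5737, 0.0292], [0.5461, 0.0213], [0.5598, 0.0253]]
white 17 [321.7 228.8] z.049: [[0.5597, 0.0526], [0.5623, 0.0567], [0.561, 0.0547]] z.085: [[0.5468, 0.0482], [0.549, 0.0518], [0.548, 0.05]]
white 16 [316.2 235.8] z.049: [[0.5657, 0.0482], [0.5695, 0.0519], [0.5676, 0.05]] z.085: [[0.5521, 0.0443], [0.5554, 0.0475], [0.5537, 0.0459]]
white 15 [308.9 241.2] z.049: [[0.5707, 0.0419], [0.5747, 0.0454], [0.5727, 0.0437]] z.085: [[0.5564, 0.0388], [0.5599, 0.0419], [0.5582, 0.0404]]
white 15 [257.1 242.2] z.049: [[0.5716, -0.0007], [0.5756, -0.0041], [0.5737, -0.0025]] z.085: [[0.5572, 0.0014], [0.5608, -0.0016], [0.5591, -0.0001]]
white 14 [301.  245.5] z.049: [[0.5744, 0.0361], [0.579
[... 270 characters left out ...]
5772, 0.013], [0.5823, 0.0122], [0.5797, 0.0126]] z.085: [[0.5622, 0.0134], [0.5666, 0.0128], [0.5644, 0.0131]]
box 12949.0 minRect ((538.1804809570312, 20.228900909423828), (106.41521453857422, 100.9781265258789), 12.437674522399902) circ ((537.7156982421875, 20.30132293701172), 68.87499237060547) ell ((537.0489501953125, 20.37472152709961), (116.70612335205078, 117.64144897460938), 55.00387954711914)
dark 3790.5 minRect ((536.6355590820312, 18.524551391601562), (62.45319747924805, 63.39186477661133), 9.575531959533691) circ ((537.7418212890625, 19.283479690551758), 32.80427169799805) ell ((536.0481567382812, 17.760276794433594), (58.811344146728516, 63.218074798583984), 20.412792205810547)
```

View pics/w6.png

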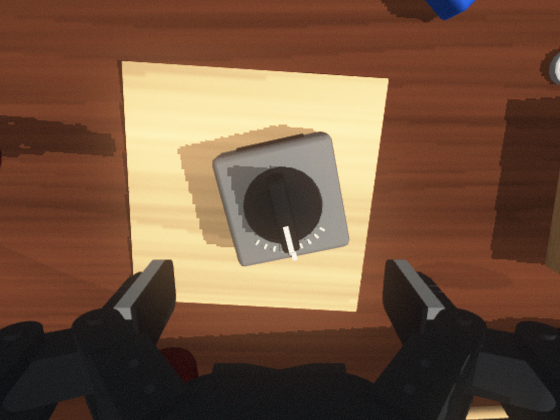

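```bash
python3 - <<'E'
from h import *
w=np.load("w6.npz"); cv2.imwrite("pics/w6c.png",cv2.resize(w["pixels"][190:275,240:340],None,fx=7,fy=7,interpolation=cv2.INTER_NEAREST))
for n,b in (("scene",(180,310,180,350)),("top",(110,240,200,370))):
    f=arm.grab_frame(n); p=np.load(n[0]+"0.npz")["pixels"]; im=f["pixels"]
    cv2.imwrite(f"pics/{n}6.png",im)
    cv2.imwrite(f"pics/{n}6c.png",cv2.resize(np.hstack([p[b[0]:b[1],b[2]:b[3]],im[b[0]:b[1],b[2]:b[3]]]),None,fx=2.3,fy=2.3))
E
```

```text
(no output)
```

View pics/w6c.png

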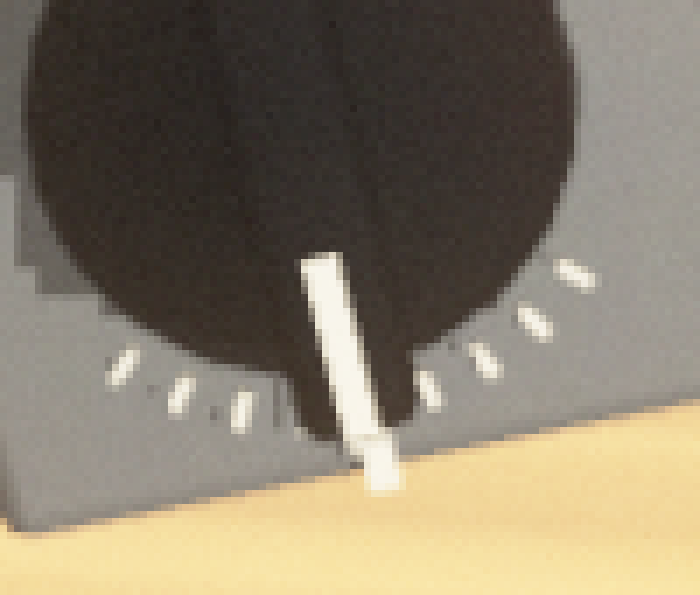

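View pics/scene6c.png

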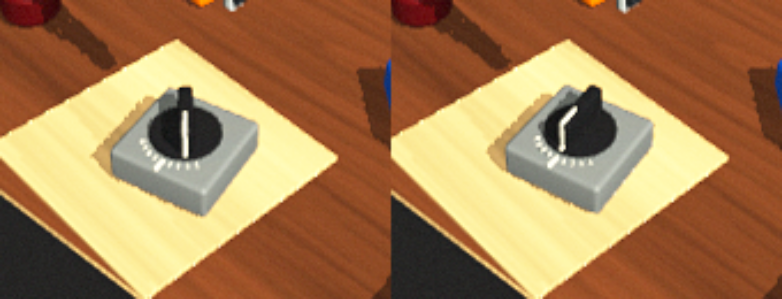

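View pics/scene6.png

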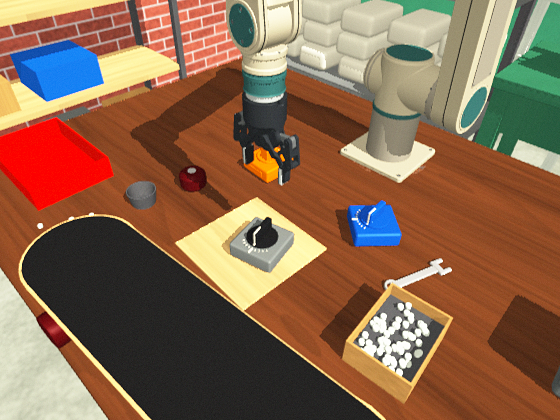

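```bash
python3 - <<'E'
from h import *
w=np.load("w6.npz")
p=ray(w,np.array([[321,262],[365,435]])/7+[240,190],0.085,w["pose"])[:,:2]
t=ray(w,np.array([[321.7,228.8],[316.2,235.8],[308.9,241.2],[301,245.5],[274,248.5],[265.4,245.9],[257.1,242.2]]),0.049,w["pose"])[:,:2]
w0=np.load("w0.npz"); t0=ray(w0,np.array([[323.3,230.4],[317.6,237.1],[276.1,250.6],[267.6,248.3],[259.5,244.6]]),.049,w0["pose"])[:,:2]
# ticks: rigid fit start->end
a=t0;b=t[[0,1,4,5,6]]
M,_=cv2.estimateAffinePartial2D(a.astype(np.float32),b.astype(np.float32)); r=np.arctan2(M[1,0],M[0,0])
mv=lambda q:(R.from_euler('z',r).as_matrix()[:2,:2]@(np.array(q)-a.mean(0))+b.mean(0)-q)*1000
c=np.array([.5437,.0204]); psi=.235
print("yaw change",r,"origin shift mm",mv(c),"front shift",mv(c-.052*np.array([np.cos(psi),np.sin(psi)])))
d=p[1]-p[0]; ba=np.arctan2(d[1],d[0]); print("stripe ang",ba,"dial",0.8-(ba-(psi+r)))
E
```

```text
yaw change -0.01817381497017072 origin shift mm [-4.71224742 -0.2300129 ] front shift [-4.92392965  0.69099936]
stripe ang 0.2410551102545895 dial 0.7757710747752398
```

The checks hold: dial ≈ 0.78, origin and front each shifted about 5 mm (limit 12), bystanders undisturbed. Handing in.

```bash
python3 - <<'E'
from cell import arm
print(arm.sign_off()); print(arm.observe()["time"])
E
```

```text
the job is handed in; nothing more can be done
None
the job is handed in; nothing more can be done
```

I wound the timer to its clockwise stop, turned it back so the pointer stands at the long mark, let go, lifted clear and handed in at about 24 s of the 45 s allowed. The sign-off gives no verdict, so the figures below come from my own measurements.

- **Winding:** I held about 15 to 19 N down on the knob throughout. The stop showed as a torque rise from about 0.15 to 0.52 N m, at the angle where the stop should be (dial 1.6), and I held it there for more than 0.2 s.
- **Pointer:** the dial reads about 0.78 after release, against the allowed 0.7 to 0.9. The wrist picture shows the stripe running into the long mark.
- **Timer:** it stands flat, but easing off the press shifted it. Its origin and front each moved about 5 mm (limit 12 mm), and it turned 0.018 rad.
- **Bystanders:** the nut box, wheel, tin and spanner look undisturbed in the scene picture. I didn't measure them.

**Disagreements:**
- The top camera placed the timer 3 to 4 mm from where the wrist camera did. I used the wrist camera, and the grasp confirmed it.
- The wrist torque reading was near zero for the first 0.25 rad of turning and changed sign later on. I therefore judged the dial angle from the pictures as well as the torque.

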